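# Put the flux bottles away in the bench caddy

## Robot

A 7-joint arm with a two-finger parallel gripper is mounted at the origin on the work surface. World frame = base frame: x ahead of the robot, y to its left, z up, the work surface at z = 0. Lengths are in m, angles in rad, forces in N, time in s.
With the tool pointing down it reaches from about 0.4 to 0.9 m from the base axis. Payload 5.5 kg.
Tool frame: the origin (TCP) lies midway between the tips of the shut fingers; the grasp point (between the pads) lies 19 mm behind it (manip.grip_depth is the distance from the TCP to the grasp point, in m); z points along the fingers, y is the line along which they close (so a half turn about z gives the same grasp; the last joint's range is limited). The gripper opens to 92 mm and grips with 3 to 60 N. Pads are 19 mm wide; open, the fingers measure 130 mm over their backs; the gripper's body (75 mm by 190 mm) begins 47 mm behind the grasp point.
Start: joints at [-0.893, 0.501, -0.427, 1.55, 0.221, 1.138, -0.21], TCP at [0.262, 0.595, 0.227] pointing down, gripper open.
Joint ranges: [-2.88, 2.88], [-0.31, 2.03], [-1.54, 1.56], [0.2, 2.42], [-1.41, 4.55], [0.19, 2.02], [-2.57, 2.57]. Speed limits (rad/s): [2.57, 2.57, 3.14, 3.14, 3.14, 3.14, 3.14].

## Interface

Orientations are given as a unit quaternion [x, y, z, w].
In Python, from bench import manip, effector, viewer gives the robot as it stands. Calls block until the motion is done:
- manip.move_pose(position, orientation): joint-space move of the TCP to a pose.
- manip.servo_line(position, ori=None, vel=0.15): straight line of the TCP; ori=None keeps the orientation; vel is the mean speed in m/s.
- manip.movej(angles): joint-space move.
- effector.open_jaws() and effector.close(f_grip=None): open the fingers fully, or close them until they stop; f_grip is the grip in N (None keeps the last).
- manip.sleep(seconds).
- manip.solve_ik(position, orientation): joint angles nearest the present ones, or None.
- viewer.get_image(name): name is "side" or "top" or "wrist"; returns the picture (420x560x3 uint8, red, green, blue); there is no depth.
- viewer.get_calibration(name): a dict with "vfov" (degrees; the focal length in pixels is half the picture's height over the tangent of half this angle, whatever the lens; pixels are square), "cx", "cy" (the principal point, pixels), "eye" and "attitude" of the camera in the world. Camera axes: x right, y down, z forward; pixel columns grow to the right and rows downward; lengths in m; the calibration is good to about 2 mm. A picture is of the moment at which its call begins: read the wrist's pose just before it. get_calibration takes no time and is no camera call; for the wrist camera it gives the pose at the moment of the call.
A pose or a line that the arm cannot do raises manip.PlanningError and nothing moves.
- manip.hand_in(): hands the job in; it is judged then, once.
Readings, each from a call of its own:
- manip.current_clock(): time.
- manip.current_q(): joint angles.
- manip.current_joint_velocities(): joint speeds.
- manip.current_tau(): joint torques, N m.
- manip.current_tool_pos(): TCP position.
- manip.current_tcp_rot(): TCP orientation.
- manip.current_force(): force on the tool from outside, world axes, zero at the start.
- manip.current_wrist_torque(): the same for the moment, N m.
- manip.current_finger_gap(): finger opening in m.
- manip.current_gripper_force(): force on a finger pad.
Only numpy, scipy, OpenCV 4.12 (cv2) and the standard library are available. Lean on these libraries where they do the work, as an engineer would, in place of code of your own. Each camera call takes 0.05 s, during which the arm holds its last target. There are 200 camera calls.

## Task

Put the two amber bottles with white caps away in the two empty cells of the grey three-cell caddy, one bottle to a cell, standing upright on the cell's floor and let go; set them down, do not drop them in. Leave the white bottle with the blue cap standing in its own cell of the caddy.

Things in the scene. Friction and masses are not known exactly. Their poses are not given: they have to be found in the camera images.
- flux_a_center (a point): An amber glass bottle with a WHITE cap, about 150 g, 42 mm in diameter, 105 mm tall: straight body up to 76 mm, shoulder, 25 mm wide cap. Point on its axis, 52.5 mm above its foot; z out of the cap. Starts upright on the blue mat. Same-sized bottles (amber with red cap, green with black cap) stand about it; at least 60 mm lie between bottles on the mat.
- flux_b_center (a point): The other amber bottle with a WHITE cap, identical to and interchangeable with the first: 42 mm in diameter, 105 mm tall, point on its axis 52.5 mm above its foot, z out of the cap. Starts upright on the mat.
- caddy: Grey caddy fixed to the mat at any yaw: open box 72 (x) by 206 (y) by 32 mm high; walls, dividers, floor 5 mm thick. Three 62 by 62 mm cells in a row along its y, centres at x = 0, y = -67, 0, +67 mm. Origin: centre of its underside (cell floors 5 mm, rims 32 mm above it); z up. Fingers that close along its x clear the bottles in neighbouring cells.
- stowed_center (a point): The white bottle with a BLUE cap and blue band that already stands in one end cell of the caddy; 42 mm in diameter, 105 mm tall, point on its axis 52.5 mm above its foot. Its cell is taken, the other two are empty.
Things that resemble listed ones, but are neither listed nor needed, are in the scene too. Leave any purple look-alike of the part that bears flux_a_center alone.

How it is judged:
At the end, for the whole second after the job is handed in: Both white-capped amber bottles stand at rest each in a cell of the caddy of its own (axis within 14 mm of the cell's centre, foot on the floor, within 10 degrees of upright), and the blue-capped bottle still stands upright in the cell where it was (x of flux_a_center in the frame of caddy between -0.014 and 0.014 m and (y of flux_a_center in the frame of caddy between -0.081 and -0.053 m or y of flux_a_center in the frame of caddy between -0.014 and 0.014 m or y of flux_a_center in the frame of caddy between 0.053 and 0.081 m) and z of flux_a_center in the frame of caddy between 0.05 and 0.065 m and angle between each of flux_a_center, flux_b_center, stowed_center's own z axis and vertical below 0.17 rad and linear speed of each of flux_a, flux_b, stowed below 0.03 m/s and x of flux_b_center in the frame of caddy between -0.014 and 0.014 m and (y of flux_b_center in the frame of caddy between -0.081 and -0.053 m or y of flux_b_center in the frame of caddy between -0.014 and 0.014 m or y of flux_b_center in the frame of caddy between 0.053 and 0.081 m) and z of flux_b_center in the frame of caddy between 0.05 and 0.065 m and x of stowed_center in the frame of caddy between -0.014 and 0.014 m and (y of stowed_center in the frame of caddy between -0.081 and -0.053 m or y of stowed_center in the frame of caddy between -0.014 and 0.014 m or y of stowed_center in the frame of caddy between 0.053 and 0.081 m) and z of stowed_center in the frame of caddy between 0.05 and 0.065 m and distance of stowed_center from where it was at the start of the episode below 0.035 m); the robot touches nothing.
It fails at once if an amber bottle is dropped into the caddy: falling free of the fingers with its foot still over 25 mm above the cell floor ((horizontal distance between flux_a_center and caddy below 0.12 m and z of flux_a_center in the frame of caddy above 0.0825 m and contact force between flux_a and the fingers below 0.2 N and linear speed of flux_a above 0.3 m/s) or (horizontal distance between flux_b_center and caddy below 0.12 m and z of flux_b_center in the frame of caddy above 0.0825 m and contact force between flux_b and the fingers below 0.2 N and linear speed of flux_b above 0.3 m/s)).
It also fails if it takes over 58 s, if anything falls off the work surface, if the arm or the gripper's body presses on something with over 40 N, if the wrist force passes 120 N, or if a joint passes its speed limit or range.

## Working session

There is one attempt and no reset: what is moved stays moved. The work goes in short steps, each a Python script; the robot and the scene stay as the last script left them, time stands still between calls to the robot, and variables do not carry over. Pictures are saved under pics/ and viewed, at most 10 in all, crops included, and the job is handed in when it is done.

```bash
mkdir -p pics; ls
python3 - <<'E'
from bench import manip, effector, viewer
import cv2
for n in ["top","side"]:
    im=viewer.get_image(n); cv2.imwrite(f"pics/{n}0.png",im[:,:,::-1]); print(n,viewer.get_calibration(n))
print(viewer.get_calibration("wrist"),manip.current_tcp_rot(),manip.current_clock())
E
```

```text
pics
top {'vfov': 48.555694207886, 'cx': 283.17980010654475, 'cy': 204.78471077622933, 'eye': array([0.41303783, 0.04213319, 1.04146198]), 'attitude': array([-0.70135344,  0.70950263, -0.05772509,  0.03711046])}
side {'vfov': 46.3857356450153, 'cx': 282.55431537782295, 'cy': 211.7653316883628, 'eye': array([0.35112588, 0.62901933, 0.60256832]), 'attitude': array([-0.14309686,  0.89650168, -0.41588846,  0.05333682])}
{'vfov': 65.88045448063185, 'cx': 280.4632841611057, 'cy': 209.36198743498437, 'eye': array([0.20067185, 0.62149487, 0.3847296 ]), 'attitude': array([0.83117691, 0.5417297 , 0.06755497, 0.10540492])} [ 2.05899585e-01  9.78572741e-01 -8.45150836e-04 -1.95034986e-04] 0.1
```

View pics/top0.png

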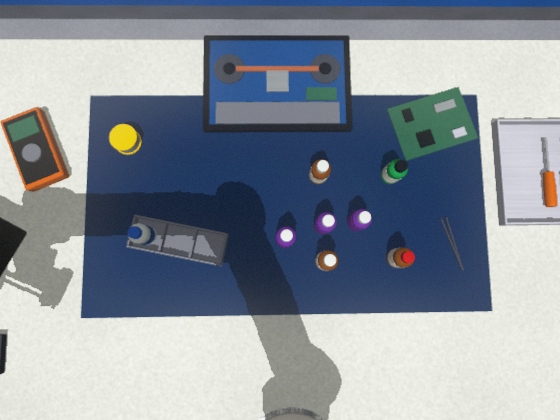

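View pics/side0.png

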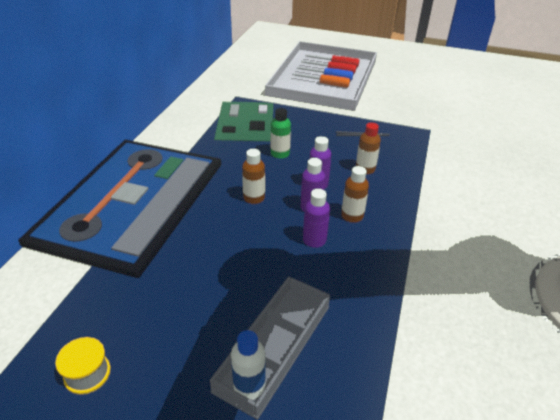

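Top view: white-capped amber bottles have their caps at (322,167) and (330,260). The three purple look-alikes are at (364,217), (328,220) and (287,236). The caddy spans (127–228, 216–265), with the blue cap in its left end cell. In the side view the amber caps are at (253,157) and (358,175).

```bash
cat > h.py <<'E'
from bench import manip, effector, viewer
import numpy as np, cv2
from scipy.spatial.transform import Rotation as R
def K(c):
    f=210/np.tan(np.radians(c["vfov"])/2); return np.array([[f,0,c["cx"]],[0,f,c["cy"]],[0,0,1]])
def P(c):
    r=R.from_quat(c["attitude"]).as_matrix().T; return K(c)@np.c_[r,-r@c["eye"]]
def onplane(c,uv,z):
    d=R.from_quat(c["attitude"]).as_matrix()@np.linalg.inv(K(c))@np.array([*uv,1]); return c["eye"]+d*(z-c["eye"][2])/d[2]
def proj(c,X):
    p=P(c)@np.r_[X,1]; return p[:2]/p[2]
def blob(im,uv,r=12,s=70,v=150):
    h=cv2.cvtColor(im,cv2.COLOR_RGB2HSV); m=((h[...,1]<s)&(h[...,2]>v)).astype(np.uint8)
    n,l,st,ce=cv2.connectedComponentsWithStats(m); d=np.hypot(*(ce-uv).T); d[0]=1e9; k=d.argmin(); return ce[k],st[k]
E
python3 - <<'E'
from h import *
t,s=cv2.imread("pics/top0.png")[:,:,::-1].copy(),cv2.imread("pics/side0.png")[:,:,::-1].copy()
ct,cs=viewer.get_calibration("top"),viewer.get_calibration("side")
for a,b in [((322,167),(253,157)),((330,260),(358,175))]:
    pa,sa=blob(t,a); pb,sb=blob(s,b)
    X=cv2.triangulatePoints(P(ct),P(cs),pa,pb).ravel(); X=X[:3]/X[3]
    print(pa,sa,pb,sb,"tri",X.round(4),"top@.105",onplane(ct,pa,.105).round(4),"err",proj(ct,X)-pa)
for p in [(364,217),(328,220),(287,236),(407,257),(400,165),(140,233)]: print(p,onplane(ct,p,.105).round(3))
for p in [(133,216),(228,233),(217,265),(127,245)]: print(p,onplane(ct,p,.032).round(3))
cv2.imwrite("pics/cad.png",cv2.resize(t[203:275,115:240],None,fx=6,fy=6,interpolation=cv2.INTER_CUBIC)[:,:,::-1])
E
```

```text
[322.28225806 165.79032258] [317 160  12  13 124] [253.68987342 155.48101266] [247 149  13  16 158] tri [ 0.6172 -0.0688  0.1015] top@.105 [ 0.6196 -0.0677  0.105 ] err [0.36960652 1.51399121]
[329.5859375 259.90625  ] [324 254  12  13 128] [359.42331288 172.90797546] [352 166  14  17 163] tri [ 0.424  -0.0783  0.1022] top@.105 [ 0.427  -0.0776  0.105 ] err [0.16935325 1.51011661]
(364, 217) [ 0.513 -0.15   0.105]
(328, 220) [ 0.507 -0.077  0.105]
(287, 236) [0.476 0.007 0.105]
(407, 257) [ 0.431 -0.234  0.105]
(400, 165) [ 0.62  -0.229  0.105]
(140, 233) [0.485 0.301 0.105]
(133, 216) [0.528 0.337 0.032]
(228, 233) [0.489 0.132 0.032]
(217, 265) [0.42  0.155 0.032]
(127, 245) [0.465 0.348 0.032]
```

View pics/cad.png

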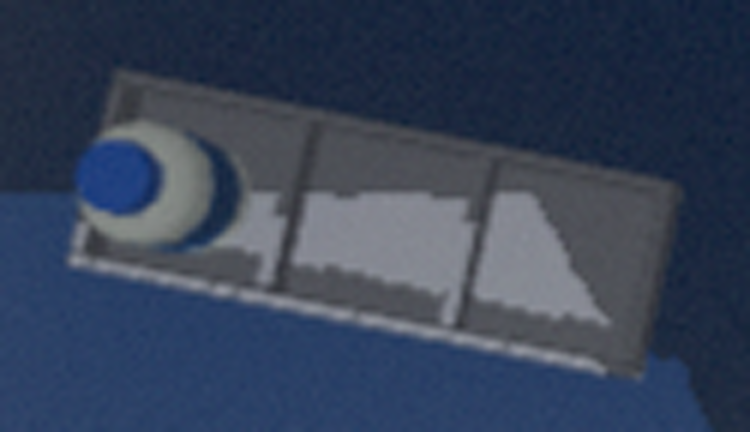

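The zoomed crop (6x, offset 115,203) shows the rim corners at (118,72), (680,186), (642,372) and (70,262). The dividers run (318,120)–(280,288) and (497,158)–(458,325). The middle and right cells are empty.

```bash
cat >> h.py <<'E'
def ori(d):
    y=np.array([d[0],d[1],0])/np.hypot(*d[:2]); z=np.array([0,0,-1.]); return R.from_matrix(np.c_[np.cross(y,z),y,z]).as_quat()
def best(p,d):
    q0=np.array(manip.current_q()); c=[]
    for s in (1,-1):
        o=ori(s*np.array(d)); q=manip.solve_ik(p,o)
        if q is not None: c.append((np.abs(q-q0).max(),o,np.array(q)))
    return min(c,key=lambda a:a[0])
E
python3 - <<'E'
from h import *
from scipy.optimize import least_squares
ct=viewer.get_calibration("top")
px=(np.array([(118,72),(680,186),(642,372),(70,262),(318,120),(280,288),(497,158),(458,325)])+.5)/6-.5+[115,203]
W=np.array([onplane(ct,p,.032)[:2] for p in px])
M=np.array([(36,103),(36,-103),(-36,-103),(-36,103),(34,33.5),(-34,33.5),(34,-33.5),(-34,-33.5)])/1000
def f(v): c,s=np.cos(v[2]),np.sin(v[2]); return (M@np.array([[c,s],[-s,c]])+v[:2]-W)
r=least_squares(lambda v:f(v).ravel(),[.475,.243,-.17]); v=r.x
print(v.round(4),(f(v)*1000).round(1).tolist()); np.save("cad.npy",v)
xa=np.array([np.cos(v[2]),np.sin(v[2])]); ya=np.array([-xa[1],xa[0]])
for k in (0,-.067):
    c=v[:2]+k*ya
    print(c,[best([*c,z],xa)[2].round(2).tolist() for z in (.05,.2)])
# go above A
p=[.6185,-.068,.19]; b=best(p,[0,1]); print(b[2].round(2))
manip.move_pose(p,b[1]); cw=viewer.get_calibration("wrist"); im=viewer.get_image("wrist")
cv2.imwrite("pics/wA.png",im[:,:,::-1]); print(proj(cw,[.6185,-.068,.105]),cw["eye"],manip.current_clock())
E
```

```text
[ 0.4756  0.2384 -0.208 ] [[1.2, -2.5], [2.1, -2.0], [-2.0, -0.5], [-1.2, -2.6], [3.0, 1.9], [-3.4, 3.6], [3.6, 0.7], [-3.3, 1.5]]
[0.47561205 0.23838114] [[-0.46, 0.51, -0.07, 1.98, 0.06, 0.65, -0.77], [-0.44, 0.29, -0.09, 1.88, 0.03, 0.97, -0.75]]
[0.46177722 0.17282508] [[-0.37, 0.46, -0.05, 2.07, 0.04, 0.61, -0.65], [-0.36, 0.22, -0.06, 1.97, 0.02, 0.94, -0.63]]
[-0.14  0.46  0.28  1.68 -0.15  1.02 -1.39]
[282.94644011 214.01463275] [ 0.68440533 -0.0660313   0.34885149] 2.8083
```

View pics/wA.png

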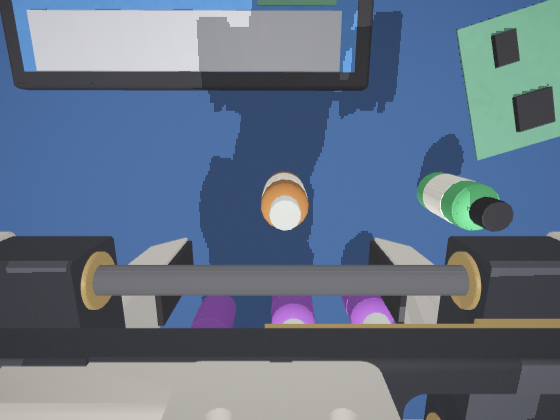

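The wrist view shows A's cap at (285,213), against a predicted (283,214), so the estimate is good to about 2 mm. Next I grasp it and carry it over the middle cell.

```bash
cat >> h.py <<'E'
def corners(v,z=.032):
    M=np.array([(36,103),(36,-103),(-36,-103),(-36,103)])/1000; c,s=np.cos(v[2]),np.sin(v[2])
    return [np.r_[m@np.array([[c,s],[-s,c]])+v[:2],z] for m in M]
def grasp(x,y):
    manip.servo_line([x,y,.045],vel=.12); effector.close(25)
    print("gap",manip.current_finger_gap(),"F",manip.current_gripper_force())
    manip.servo_line([x,y,.21],vel=.15); print("gap",manip.current_finger_gap(),manip.current_force())
def cell(v,k):
    xa=np.array([np.cos(v[2]),np.sin(v[2])]); return v[:2]+k*np.array([-xa[1],xa[0]]), xa
E
python3 - <<'E'
from h import *
v=np.load("cad.npy")
manip.servo_line([.6185,-.0693,.19]); grasp(.6185,-.0693)
c,xa=cell(v,0); b=best([*c,.21],xa); print(b[2].round(2)); manip.move_pose([*c,.21],b[1])
cw=viewer.get_calibration("wrist"); im=viewer.get_image("wrist"); cs=viewer.get_calibration("side"); s=viewer.get_image("side")
cv2.imwrite("pics/wC.png",im[:,:,::-1]); cv2.imwrite("pics/sC.png",s[:,:,::-1])
for C,I in((cw,im),(cs,s)): 
    I=cv2.polylines(I.copy(),[np.array([proj(C,x) for x in corners(v)]).round().astype(np.int32)],True,(255,0,0),1)
    cv2.imwrite("pics/ov_%s.png"%("w" if C is cw else "s"),I[:,:,::-1])
a,b_=cv2.imread("pics/ov_w.png"),cv2.imread("pics/ov_s.png")
cv2.imwrite("pics/both.png",np.hstack([a[:, 80:480],b_[:,130:530]])); print(manip.current_clock(),manip.current_tool_pos())
E
```

```text
gap 0.0417230226822251 F 24.99655544757843
gap 0.040895929441375135 [-0.18518515  0.32750618 -2.25619368]
[-0.45  0.28 -0.08  1.87  0.03  0.99 -0.75]
7.8917 [0.47678093 0.23667793 0.20986435]
```

View pics/both.png

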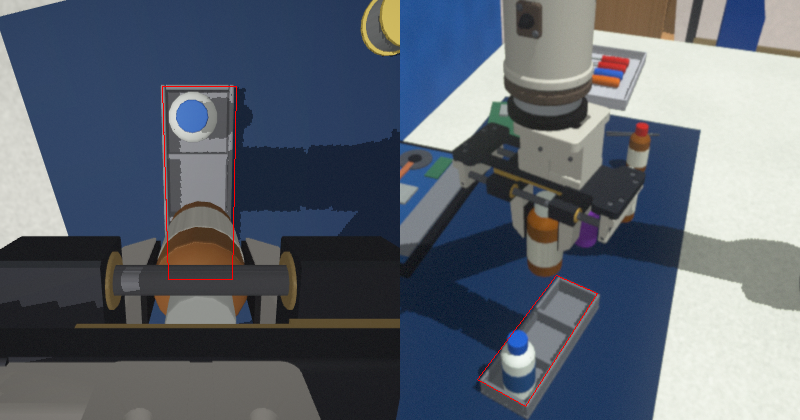

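Both overlays match the caddy rim to within about 2 mm, and the bottle hangs upright and centred in the fingers (wrist view, about x=283). I'll lower it and release, then go to B.

```bash
cat >> h.py <<'E'
def place(c):
    manip.servo_line([*c,.075],vel=.12); f0=np.array(manip.current_force())
    for z in np.arange(.060,.0485,-.0015):
        manip.servo_line([*c,z],vel=.04); df=manip.current_force()[2]-f0[2]
        if df>1.: break
    print("place z",z,manip.current_tool_pos(),"df",df)
    effector.open_jaws(); manip.sleep(.2); manip.servo_line([*c,.21],vel=.15)
E
python3 - <<'E'
from h import *
v=np.load("cad.npy"); c,xa=cell(v,0); place(c)
cs=viewer.get_calibration("side"); s=viewer.get_image("side")
p=[.4257,-.078,.19]; b=best(p,[-.34,.94]); print(b[2].round(2)); manip.move_pose(p,b[1])
cw=viewer.get_calibration("wrist"); im=viewer.get_image("wrist"); print(manip.current_tool_pos(),proj(cw,[.4257,-.078,.105]),manip.current_clock())
print("R",R.from_quat(cw["attitude"]).as_matrix().round(2).tolist())
cv2.imwrite("pics/both2.png",np.hstack([im[:,80:480],s[:,130:530]])[:,:,::-1])
E
```

```text
place z 0.04949999999999999 [0.47589515 0.23855732 0.04986772] df 2.4404865158167297
[-0.14  0.13  0.28  2.13 -0.04  0.89 -1.06]
[ 0.42663645 -0.07631743  0.19010964] [282.33873525 215.53990375] 15.125
R [[0.34, -0.91, -0.23], [-0.94, -0.33, -0.08], [0.0, 0.25, -0.97]]
```

View pics/both2.png

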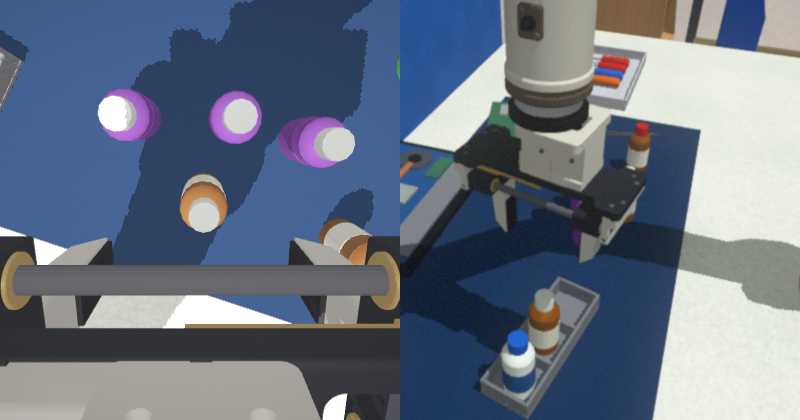

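The side view shows A upright in the middle cell. The wrist view has B's cap at (284,215), as predicted. Now the same for B, into the end cell.

Run:
```python
from h import *
v=np.load("cad.npy"); grasp(.426,-.079)
c,xa=cell(v,-.067); b=best([*c,.21],xa); manip.move_pose([*c,.21],b[1]); manip.sleep(.2); print(manip.current_tool_pos(),c)
place(c); manip.move_pose([.45,0,.3],manip.current_tcp_rot())
ct=viewer.get_calibration("top"); t=viewer.get_image("top"); s=viewer.get_image("side"); print(manip.current_clock())
for k in (0,-.067): print(proj(ct,[*cell(v,k)[0],.11]).round(1))
t=cv2.resize(t[190:290,110:243],None,fx=3,fy=3); o=np.zeros((420,400,3),np.uint8); o[:300,:399]=t
cv2.imwrite("pics/both3.png",np.hstack([o,s[:,130:530]])[:,:,::-1])
```

```text
gap 0.041734691603681325 F 24.997645318508148
gap 0.041690272849941944 [-0.00805568  0.11817347 -1.86600904]
[0.46217009 0.17093289 0.21005591] [0.46177722 0.17282508]
place z 0.04949999999999999 [0.46207105 0.17297504 0.04997467] df 6.568792010283021
26.5917
[170.8 237.3]
[203.9 243.9]
```

View pics/both3.png

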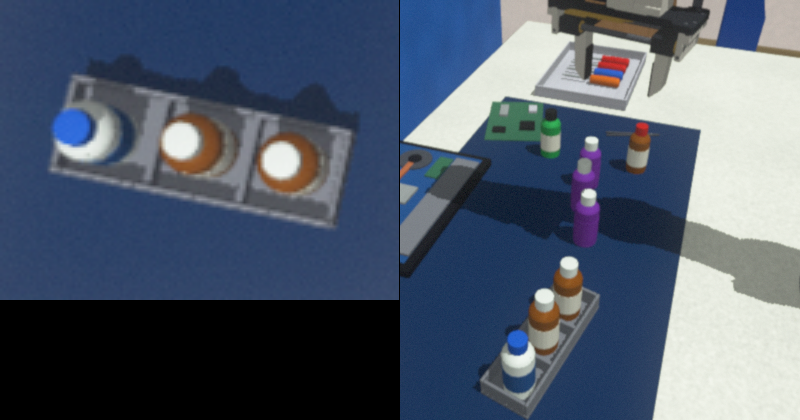

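Both amber caps are at (170.7,237.3) and (203.7,243.3), within a pixel of the predicted cell centres. All three bottles stand upright, and the robot is clear.

```bash
python3 -c "
from bench import manip
print(manip.hand_in())"
```

```text
the job is handed in; nothing more can be done
None
```

I handed the job in at about 27 s: both white-capped amber bottles stand upright in the caddy's middle and free end cells, and the blue-capped bottle still stands in its own cell. The final camera check agreed, but `hand_in()` returned no verdict.

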